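# Load and lock a strip carrier in the inspection dock

## Robot

A 6-joint arm with a two-finger parallel gripper is mounted at the origin on the work surface. World frame = base frame: x ahead of the robot, y to its left, z up, the work surface at z = 0. Lengths are in m, angles in rad, forces in N, time in s.
With the tool pointing down it reaches from about 0.3 to 0.825 m from the base axis. Payload 5.4 kg.
Tool frame: the origin (TCP) lies at the very end of the fingers, on their centre line; the grasp point (between the pads) lies 19 mm behind it; z points along the fingers, x is the direction in which the jaws open and shut, and the axes are right-handed (so a half turn about z gives the same grasp; the last joint's range is limited). The gripper opens to 92 mm and grips with 3 to 60 N. Pads are 20 mm wide; open, the fingers measure 128 mm over their backs; the gripper's body (75 mm by 189 mm) begins 69 mm behind the grasp point.
Start: joints at [-1.486, 0.158, 1.597, -0, 1.386, -0.21], TCP at [0.167, -0.55, 0.191] pointing down, gripper open.
Joint ranges: [-2.91, 2.91], [-0.94, 2.29], [0.18, 2.7], [-1.29, 4.43], [0.17, 2.64], [-3, 3]. Speed limits (rad/s): [2.57, 2.57, 3.14, 3.14, 3.14, 3.14].

## Interface

Orientations are given as a rotation vector (axis times angle).
In Python, from workcell import bot gives the robot as it stands. Calls block until the motion is done:
- bot.goto(position, orientation): joint-space move of the TCP to a pose.
- bot.line_to(position, rot=None, max_speed=0.15): straight line of the TCP; rot=None keeps the orientation; max_speed is the mean speed in m/s.
- bot.set_joints(angles): joint-space move.
- bot.set_gripper(opening, newtons=None): opening from 0.0 (shut) to 1.0 (fully open); newtons is the grip in N (None keeps the last); returns when the fingers have stopped.
- bot.hold(seconds).
- bot.inverse_kinematics(position, orientation): joint angles nearest the present ones, or None.
- bot.read_camera(name): name is "side" or "top"; returns a dict with "pixels" (400x640x3 uint8, blue, green, red), "fx", "fy", "cx", "cy" (pixels), "k1" (the pictures are not rectified: a ray, as slopes to the right and down, at radius r is drawn at 1 + k1 r^2 times it, then the intrinsics apply), "R" (3x3) and "t" (3): a world point X has camera coordinates R X + t. Camera axes: x right, y down, z forward; pixel columns grow to the right and rows downward; lengths in m; the calibration is good to about 2 mm. A picture is of the moment at which its call begins. There is no depth.
A pose or a line that the arm cannot do raises bot.MotionError and nothing moves.
- bot.job_done(): hands the job in, once; it reports no verdict.
Readings, each from a call of its own:
- bot.current_clock(): time.
- bot.current_joints(): joint angles.
- bot.current_joint_vel(): joint speeds.
- bot.current_effort(): joint torques, N m.
- bot.current_ee_pos(): TCP position.
- bot.current_tool_rot(): TCP orientation.
- bot.current_contact_force(): force on the tool from outside, world axes, zero at the start.
- bot.current_ft_torque(): the same for the moment, N m.
- bot.current_opening(): opening from 0.0 (shut) to 1.0 (fully open).
Only numpy, scipy, OpenCV 4.12 (cv2) and the standard library are available. Lean on these libraries where they do the work, as an engineer would, in place of code of your own. Each camera call takes 0.05 s, during which the arm holds its last target.

## Task

Load the strip carrier into the inspection dock: flip the grey guard cover up and over backwards until it stays open by itself, push the carrier along the dock plate and under the two retaining lips until it is fully home against the end stop, then swing the lock lever all the way round until it lies straight across the lane behind the carrier. Slide the carrier, do not lift it, and leave the loose things around the dock where they are.

Things in the scene. Friction and masses are not known exactly. Their poses are not given: they have to be found in the camera images.
- dock: Fixed aluminium dock. Origin on the table under the lane's centre line; +y = push direction along the lane, +x = across it, roughly away from the robot. Flat plate, top at z = 10 mm, x -80 to 85, y -225 to 125 mm. Behind the lane a wall (x 64 to 80, y 41 to 115 mm, top z = 54 mm) carries the cover's hinge. Sizes given below are in this frame.
- lane_mouth (a point): Centre of the lane's mouth on the plate (dock x 0, y 0). Two side rails run from here to y = 105 mm, inner faces at x = +-33.5 mm, with lips 8 to 13 mm above the plate overhanging inwards to x = +-27 mm; rail tops at z = 23 mm. Before it, guide walls 13 mm high flare out to x = +-49 mm at y = -45 mm.
- home_point (a point): Point on the plate under the carrier's centre when the carrier is fully home (dock x 0, y 60 mm; axes as the dock's). The end stop's face is at y = 101 mm (1 mm to spare), its top at z = 40 mm.
- carrier_mid (a point): Centre of the strip carrier, 22 mm above the plate; loose, about 0.4 kg. Foot 64 wide (x), 80 long (y), 6 mm high; body on it 48 wide, 80 long, top 44 mm above the plate, slotted sides, end faces flush. Its y axis points to the lane within 0.2 rad at the start, when it lies on the plate before the lane. The foot runs under the lips (1.5 mm to spare each side, 2 mm in height), the body between them.
- cover (a joint): Angle of the grey guard cover: 0 closed, level over the lane; 1.95 rad at its stop, leaning back open. Free hinge, cover about 0.15 kg: falls shut below 1.5, falls open by itself above 1.6. Closed it covers dock x -60 to 72, y 32 to 108 mm, 5 mm thick, underside z = 60 mm; an apron hanging at its -y edge to z = 34 mm bars the carrier.
- cover_hinge (a point): Middle of the cover's hinge axis, at dock x 72, y 70, z 60 mm; the axis is level along the dock's y.
- cover_bar (a point): Middle of the cover's handle: a round steel bar 8 mm thick, 60 mm long along the dock's y, 157 mm from the hinge axis on the robot's side, 25 mm out from the cover's edge on two legs. Closed, it is at dock x -85, y 70, z 62.5 mm; below it is free room down to the table (the plate ends 5 mm behind it, lane side). It can be hooked from below and lifted.
- lever (a joint): Angle of the lock lever: 0 = pointing to the dock's -y, along the lane's far (+x) side; negative = swung outwards (stop -0.6); grows as its end swings over the lane towards the dock's -x; 1.571 (stop) = locked, straight across the lane, its front face 3 mm behind the home carrier's rear. Stays where left; 0.6 N at the pin turns it. It meets the carrier unless that is home.
- lever_pivot (a point): On the lever's upright pivot axis, at dock x 55, y 10, z 31 mm (mid-height of the lever's bar). The bar is 14 mm wide, z = 26 to 36 mm, and reaches 89 mm from the axis.
- lever_pin (a point): Middle of the lever's upright black handle pin: 14 mm thick, 40 mm high (z = 36 to 76 mm), 85 mm from the pivot axis; this point is at z = 56 mm.
- tweezers: Steel tweezers lying near the dock's robot side, 118 mm long, 4 mm high; origin at the middle of the underside, as for all the following. Leave alone.
- jar: Amber jar with black lid, 44 mm across, 50 mm high. Leave alone.
- magazine: Spare aluminium magazine, 100 x 50 x 50 mm, a slotted box without a foot. Not the carrier; leave alone.
- tray: Black parts tray with three compartments, 90 x 120 x 22 mm. Leave alone.
- screwdriver: Screwdriver lying flat, 150 mm long. Leave alone.
- eyepiece: Black microscope eyepiece standing upright, 42 mm across, 50 mm high. Leave alone.
- wrench: Small steel spanner lying flat, 120 mm long. Leave alone.
Mind the look-alikes: they are no part of the job. What is shaped like the part that bears carrier_mid but orange is not meant.

How it is judged:
By the outcome, as a careful person would: the job done as asked, in the order asked, and still so for the second after the job is handed in, with the robot touching nothing.
It also fails if it takes over 72 s, if anything falls off the work surface, if the arm or the gripper's body presses on something with over 40 N, if the wrist force passes 120 N, or if a joint passes its speed limit or range.

## Working session

There is one attempt and no reset: what is moved stays moved. The work goes in short steps, each a Python script; the robot and the scene stay as the last script left them, time stands still between calls to the robot, and variables do not carry over. Pictures are saved under pics/ and viewed, and the job is handed in when it is done.

```bash
ls; mkdir -p pics; python3 - <<'E'
from workcell import bot
import cv2,pickle
d={}
for n in("side","top"):
    c=bot.read_camera(n); d[n]=c; cv2.imwrite(f"pics/{n}0.png",c["pixels"])
    print(n,{k:c[k] for k in c if k!="pixels"})
pickle.dump(d,open("cams0.pkl","wb"))
print(bot.current_clock(),bot.current_ee_pos(),bot.current_tool_rot())
E
```

```text
pics
side {'fx': 400.3537167261417, 'fy': 400.3537167261417, 'cx': 313.0819964011242, 'cy': 197.83880727315187, 'k1': -0.005136236144687876, 'R': array([[ 0.89200042, -0.45166511, -0.01827235],
       [-0.32071118, -0.60385595, -0.72972757],
       [ 0.31855861,  0.65677745, -0.68349381]]), 't': array([-0.50281561,  0.2482328 ,  0.56775933])}
top {'fx': 365.9264973033453, 'fy': 365.9264973033453, 'cx': 317.8046348072428, 'cy': 197.6002619452922, 'k1': 0.004727198691314128, 'R': array([[ 0.00233484, -0.99923341, -0.03907859],
       [-0.98822271,  0.00367365, -0.15297839],
       [ 0.15300468,  0.03897553, -0.98745657]]), 't': array([0.03123987, 0.57395128, 0.64204761])}
0.1 [ 0.16700381 -0.54960169  0.1901325 ] [-2.52260899e+00  1.87036303e+00  1.73978211e-03]
```

View pics/side0.png

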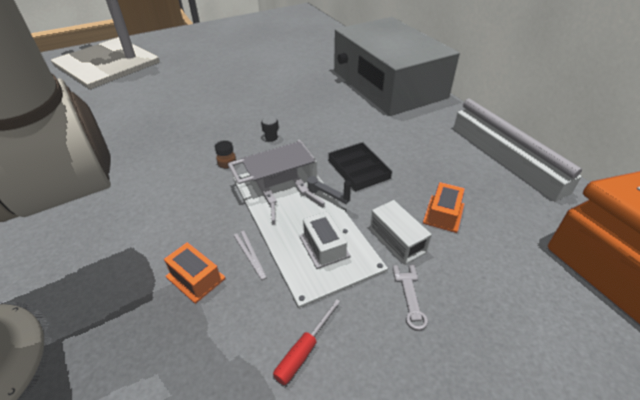

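View pics/top0.png

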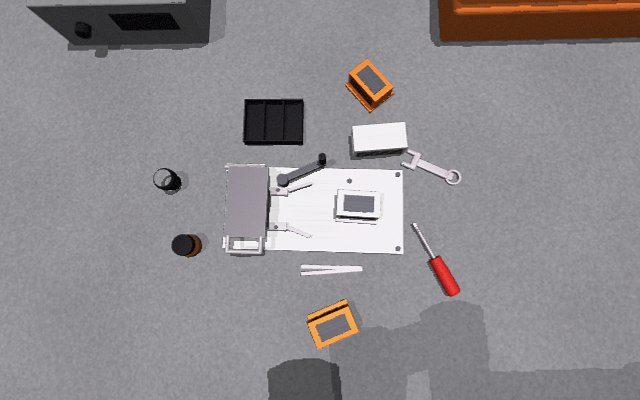

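Candidates for the carrier:
- the white footed box on the plate, top (359,204), side (325,238)
- the magazine, top (380,137), which has no foot
- the orange look-alikes, top (370,83) and (333,325)

By the description it is the white footed box on the plate. I'll check that in a close crop.

```bash
python3 - <<'E'
import cv2,pickle
d=pickle.load(open("cams0.pkl","rb"))
a=d["top"]["pixels"][150:265,215:415]; cv2.imwrite("pics/topcrop.png",cv2.resize(a,None,fx=4,fy=4,interpolation=cv2.INTER_CUBIC))
a=d["side"]["pixels"][130:310,220:400]; cv2.imwrite("pics/sidecrop.png",cv2.resize(a,None,fx=3.3,fy=3.3,interpolation=cv2.INTER_CUBIC))
E
```

```text
(no output)
```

View pics/topcrop.png

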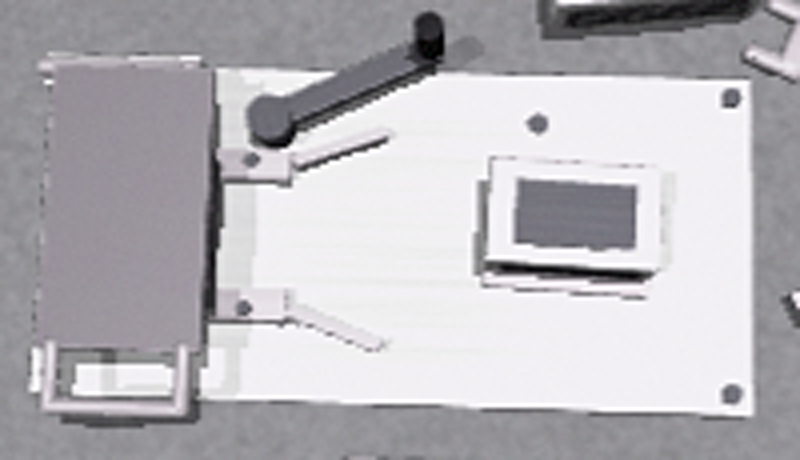

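View pics/sidecrop.png

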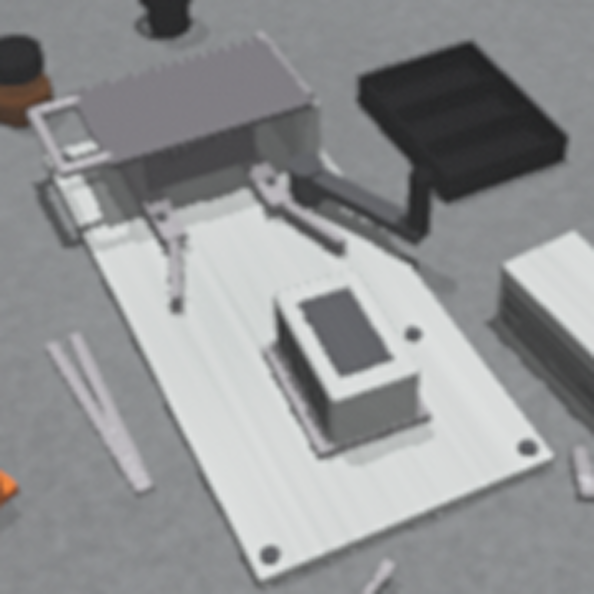

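The crops confirm it: a white box with a foot, on the plate at top (359,204). The lever is swung outwards, pin near top (322,160). The cover is closed, its bar at the bottom left near top (245,251). Now the measurements.

```bash
cat > h.py <<'E'
import numpy as np,cv2,pickle
def K(c): return np.array([[c["fx"],0,c["cx"]],[0,c["fy"],c["cy"]],[0,0,1.]]),np.array([c["k1"],0,0,0,0.])
def ray(c,uv):
    k,dist=K(c); s=cv2.undistortPoints(np.array([[uv]],float),k,dist)[0,0]
    R=np.array(c["R"]);t=np.array(c["t"]); return -R.T@t, R.T@np.array([s[0],s[1],1.])
def onz(c,uv,z):
    o,v=ray(c,uv); return o+v*(z-o[2])/v[2]
def proj(c,X):
    k,dist=K(c); return cv2.projectPoints(np.array(X,float).reshape(-1,1,3),cv2.Rodrigues(np.array(c["R"]))[0],np.array(c["t"]),k,dist)[0][:,0]
def tri(ca,ua,cb,ub):
    o1,v1=ray(ca,ua);o2,v2=ray(cb,ub)
    s=np.linalg.lstsq(np.stack([v1,-v2],1),o2-o1,rcond=None)[0]
    a=o1+s[0]*v1;b=o2+s[1]*v2; return (a+b)/2,np.linalg.norm(a-b)
E
python3 - <<'E'
from h import *
d=pickle.load(open("cams0.pkl","rb")); T=d["top"];S=d["side"]
g=cv2.cvtColor(T["pixels"],cv2.COLOR_BGR2GRAY).astype(float)
def edge(vec,thr=190):  # index of first crossing, subpixel
    for i in range(len(vec)-1):
        if (vec[i]-thr)*(vec[i+1]-thr)<0: return i+(thr-vec[i])/(vec[i+1]-vec[i])
far=[];near=[];right=[]
for u in list(range(335,395)):
    e=edge(g[162:180,u]); 
    if e is not None: far.append((u,162+e))
for u in range(275,398):
    e=edge(g[262:240:-1,u]); 
    if e is not None: near.append((u,262-e))
for v in range(180,245):
    e=edge(g[v,412:395:-1]);
    if e is not None: right.append((412-e,v))
def fit(p):
    w=np.array([onz(T,q,.010)[:2] for q in p]); l=cv2.fitLine(w.astype(np.float32),cv2.DIST_HUBER,0,1e-4,1e-4).ravel(); return l,np.abs((w-l[2:])@np.array([-l[1],l[0]])).max()
for n,p in(("far",far),("near",near),("right",right)): print(n,len(p),fit(p))
lf,ln,lr=[fit(p)[0] for p in(far,near,right)]
def inter(a,b):
    s=np.linalg.solve(np.stack([a[:2],-b[:2]],1),b[2:]-a[2:]); return a[2:]+s[0]*a[:2]
A=inter(lf,lr);B=inter(ln,lr); print(A,B,np.linalg.norm(A-B),"want .165")
xd=(A-B)/np.linalg.norm(A-B); 
th=[np.arctan2(xd[1],xd[0])]+[np.arctan2(*(-(l[:2]*np.sign(l[1]))[[0]],abs(l[1]))) for l in(lf,ln)]
print("theta",th)
# side cam corners
cs=[(220+548/3.3,130+457/3.3),(220+262/3.3,130+582/3.3)]
print("side corners",[onz(S,c,.01) for c in cs])
# screw heads & window by dark blobs
for n,c,box in(("top",T,(335,180,390,225)),("side",S,(300,210,345,250))):
    gg=cv2.cvtColor(c["pixels"],cv2.COLOR_BGR2GRAY)[box[1]:box[3],box[0]:box[2]]
    m=(gg<125).astype(np.uint8); k,lab,st,ce=cv2.connectedComponentsWithStats(m)
    for i in range(1,k):
        if st[i,4]>20: print(n,st[i],ce[i]+box[:2],onz(c,ce[i]+box[:2],.054))
E
```

```text
far 60 (array([ 0.02355222,  0.9997226 ,  0.63723284, -0.05527725], dtype=float32), np.float64(0.0009053169931929819))
near 123 (array([ 0.02814203,  0.9996039 ,  0.47471142, -0.00278953], dtype=float32), np.float64(0.0009992305530575197))
right 65 (array([ 0.9995997 , -0.02829301,  0.5445048 , -0.1325916 ], dtype=float32), np.float64(0.0003422000525904231))
[ 0.6353508  -0.13516293] [ 0.47111556 -0.13051437] 0.16430104 want .165
theta [np.float32(-0.028296757), array([-0.0235544], dtype=float32), array([-0.02814575], dtype=float32)]
side corners [array([ 0.63358239, -0.13462486,  0.01      ]), array([ 0.47282906, -0.13256601,  0.01      ])]
top [  9  15  30  17 446] [358.47085202 203.49327354] [ 0.56130246 -0.04436775  0.054     ]
top [  1  35  42   6 145] [356.23448276 217.66206897] [ 0.53516849 -0.03991114  0.054     ]
side [ 11   8  27  25 377] [324.03713528 230.19363395] [ 0.56319057 -0.04444304  0.054     ]
side [  3  14  16  26 168] [309.19642857 239.04166667] [ 0.53199955 -0.05044177  0.054     ]
side [30 35 15  5 44] [339.06818182 247.68181818] [ 0.56683399 -0.08975885  0.054     ]
```

```bash
cat >> h.py <<'E'
TH=-0.0275; O=np.array([0.5572,0.0922])
xd=np.array([np.cos(TH),np.sin(TH)]); yd=np.array([-np.sin(TH),np.cos(TH)])
def W(x,y,z): # dock mm -> world m
    p=O+xd*x/1e3+yd*y/1e3; return np.array([p[0],p[1],z/1e3])
def D(p):
    q=np.array(p[:2])-O; return np.array([q@xd,q@yd,p[2] if len(p)>2 else 0])*1e3
def frame(z,x):  # dock-frame tool z and x dirs -> rotvec world
    from scipy.spatial.transform import Rotation as Rn
    z=np.array(z,float);z/=np.linalg.norm(z);x=np.array(x,float);x-=z*(x@z);x/=np.linalg.norm(x)
    M=np.stack([x,np.cross(z,x),z],1)
    return (Rn.from_euler('z',TH)*Rn.from_matrix(M)).as_rotvec()
E
python3 - <<'E'
from h import *
d=pickle.load(open("cams0.pkl","rb")); T=d["top"];S=d["side"]
# window orientation
gg=cv2.cvtColor(T["pixels"],cv2.COLOR_BGR2GRAY); m=np.zeros_like(gg); m[190:214,335:390]=(gg[190:214,335:390]<125)
cnt=max(cv2.findContours(m,cv2.RETR_EXTERNAL,cv2.CHAIN_APPROX_NONE)[0],key=cv2.contourArea)
w=np.array([D(onz(T,q[0],.054))[:2] for q in cnt]); r=cv2.minAreaRect(w.astype(np.float32)); print("window dock",r)
tc=lambda u,v:(215+(u+.5)/4-.5,150+(v+.5)/4-.5); sc=lambda u,v:(220+(u+.5)/3.3-.5,130+(v+.5)/3.3-.5)
for n,uv in dict(tl=(492,158),tr=(662,169),br=(655,272),bl=(486,262)).items(): print("body",n,D(onz(T,tc(*uv),.054)))
print("pivot",D(onz(T,tc(271,114),.040)),"want 55 10")
print("pin top",D(onz(T,tc(429,18),.076)), D(onz(S,sc(420,165),.076)))
print("pin tri",D(tri(T,tc(429,18),S,sc(420,168))[0]))
print("bar",D(onz(T,tc(117,410),.0625)),"want -85 70", "side", D(onz(S,sc(52,140),.0625)))
for u in[(291,160),(291,305)]: print("rail end",D(onz(T,tc(*u),.023)))
print("flare",D(onz(T,tc(391,134),.023)),D(onz(T,tc(386,347),.023)))
for p in [W(-85,70,62.5),W(72,70,60)]: print(proj(T,p),proj(S,p))
E
```

```text
window dock ((7.50015926361084, -136.56996154785156), (53.6933479309082, 29.18475914001465), 87.47193145751953)
body tl [ 33.80595093 -97.55892577  54.        ]
body tr [  30.4449034  -175.87864729   54.        ]
body br [ -17.27546821 -172.89302976   54.        ]
body bl [-14.67700538 -95.85570761  54.        ]
pivot [55.26525219  8.29149327 40.        ] want 55 10
pin top [ 94.00582415 -67.25879705  76.        ] [ 95.07426879 -60.04182205  76.        ]
pin tri [ 91.84374805 -67.1865219   80.81456733]
bar [-86.72508498  68.56105164  62.5       ] want -85 70 side [-81.37132361  71.14843826  62.5       ]
rail end [36.12426236 -0.06559859 23.        ]
rail end [-34.51171199  -3.0792667   23.        ]
flare [ 50.10876342 -48.4622878   23.        ] [-53.3012967  -49.39604281  23.        ]
[[243.14195873 251.1332064 ]] [[233.80165161 172.93711274]]
[[248.56478959 166.47553622]] [[306.67745349 152.33492385]]
```

Dock pose is consistent to about 2 mm (pivot, bar, rails). Carrier is at dock (8,-136), yaw about -0.04; lever about -0.46. Next I check IK for the cover arc.

```bash
cat >> h.py <<'E'
def barpose(a,tilt=45,L=14,gap=0,half=10):
    # closed fingers under/outside the bar; tilt = tool z below horizontal
    t=np.radians(tilt); zt=np.array([np.cos(t),0,-np.sin(t)]); n=np.array([np.sin(t),0,np.cos(t)])
    bar=np.array([72-157*np.cos(a)-2.5*np.sin(a),70,60+157*np.sin(a)+2.5*np.cos(a)])
    p=bar-n*(4+half+gap)+zt*L
    return W(*p),frame(zt,[0,1,0])
E
python3 - <<'E'
from h import *
from workcell import bot
print(bot.inverse_kinematics(*map(list,barpose(0)))) if 0 else None
for tilt in(45,60,35):
  for sgn in (1,-1):
    out=[]
    for a in np.arange(0,1.81,.3):
        p,r=barpose(a,tilt)
        if sgn<0:
            t=np.radians(tilt); r=frame([np.cos(t),0,-np.sin(t)],[0,-1,0])
        q=bot.inverse_kinematics(p,r); out.append(None if q is None else np.round(q,2))
    print(tilt,sgn,out[0],out[3],out[-1],sum(o is None for o in out))
    p,r=barpose(0,tilt,L=-60,gap=6); 
    if sgn<0: r=frame([np.cos(t),0,-np.sin(t)],[0,-1,0])
    print("  pre",p,bot.inverse_kinematics(p,r))
E
```

```text
45 1 [ 0.21 -0.24  2.55 -1.24  0.18 -0.17] [ 0.17 -0.4   2.36 -0.34  0.42 -1.12] [ 0.11 -0.06  2.03 -0.25  0.4  -1.25] 0
  pre [0.41760974 0.16606618 0.09078427] [ 0.27194485 -0.64550587  2.67108663 -0.55232994  0.40885746 -0.84118685]
45 -1 [ 0.21 -0.24  2.55 -1.24  0.18  2.97] [ 0.17 -0.4   2.36 -0.34  0.42  2.02] [ 0.11 -0.06  2.03 -0.25  0.4   1.89] 0
  pre [0.41760974 0.16606618 0.09078427] [ 0.27194485 -0.64550587  2.67108663 -0.55232994  0.40885746  2.3004058 ]
60 1 [ 0.16 -0.21  2.38 -0.21  0.46 -1.22] [ 0.13 -0.28  2.16 -0.12  0.75 -1.35] [ 0.09  0.04  1.82 -0.08  0.77 -1.41] 0
  pre [0.42685428 0.16581189 0.10446152] [ 0.18862122 -0.4999866   2.44177201 -0.16856233  0.69334761 -1.25275779]
60 -1 [ 0.16 -0.21  2.38 -0.21  0.46  1.92] [ 0.13 -0.28  2.16 -0.12  0.75  1.8 ] [ 0.09  0.04  1.82 -0.08  0.77  1.73] 0
  pre [0.42685428 0.16581189 0.10446152] [ 0.18862122 -0.4999866   2.44177201 -0.16856233  0.69334761  1.88883486]
35 1 [ 0.24 -0.13  2.61  3.82  0.36  1.08] [ 0.19 -0.41  2.48 -0.95  0.22 -0.5 ] None 2
  pre [0.41355917 0.1661776  0.08053155] None
35 -1 [ 0.24 -0.13  2.61  3.82  0.36 -2.06] [ 0.19 -0.41  2.48 -0.95  0.22  2.64] None 2
  pre [0.41355917 0.1661776  0.08053155] None
```

```bash
python3 - <<'E'
from h import *
from workcell import bot
T=58
bot.set_gripper(0.0)
p,r=barpose(0,T,L=-60,gap=8)
bot.goto(p+np.array([0,0,.12]),r)
bot.line_to(p,r)
p,r=barpose(0,T,L=18,gap=4); bot.line_to(p,max_speed=.1)
print(bot.current_clock(),D(bot.current_ee_pos()),bot.current_contact_force())
for a in (0,.1,.25):
    p,r=barpose(a,T,L=18,gap=0); bot.line_to(p,max_speed=.08); print(a,np.round(bot.current_contact_force(),2))
for n in("side","top"):
    cv2.imwrite(f"pics/{n}1.png",cv2.resize(bot.read_camera(n)["pixels"][100:300,180:420],None,fx=3,fy=3))
print(bot.current_clock())
E
```

```text
6.0 [-90.40784269  70.14062932  38.29728487] [-0.46088126 -0.5328288  -0.25435575]
0 [-0.58  0.12 -0.46]
0.1 [0.14 0.01 0.12]
0.25 [ 0.26  0.24 -0.09]
7.1417
```

View pics/side1.png

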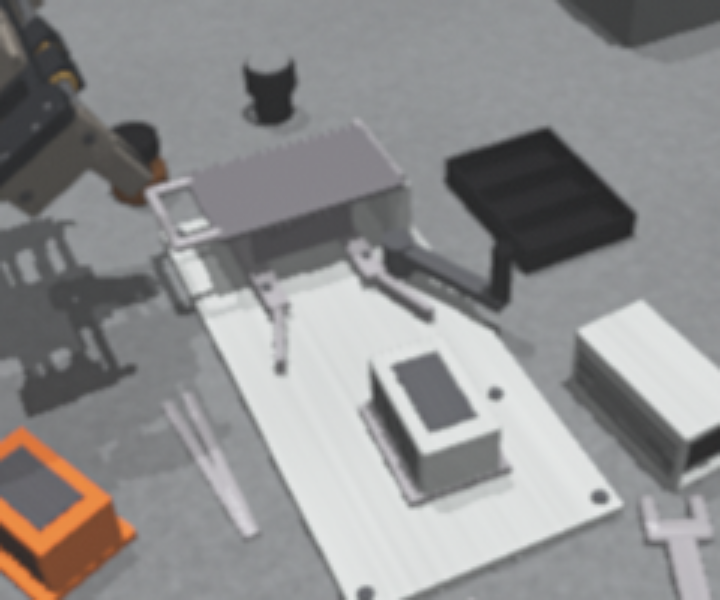

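The side crop shows the cover still level and the finger tip at (155,180), just outside the bar, so it hasn't hooked. I'll check the top view.

View pics/top1.png

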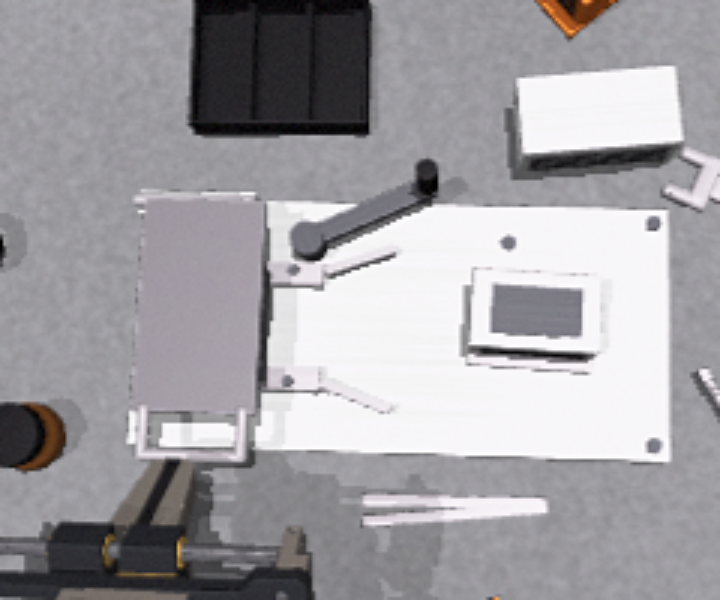

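```bash
python3 - <<'E'
from h import *
from workcell import bot
d=pickle.load(open("cams0.pkl","rb"))
p=bot.current_ee_pos(); print(D(p),bot.current_opening())
for n,o in(("side",(180,100)),("top",(180,100))):
    print(n,(proj(d[n],np.array([p,W(-85,70,62.5),W(-85,40,62.5),W(-85,100,62.5)]))-o)*3)
E
```

```text
[-83.7696242   69.87347674  77.62161126] 0.005290849703227164
side [[159.70108758 200.26527934]
 [161.40495482 218.81133821]
 [175.3128748  245.72973412]
 [148.18987666 193.23157891]]
top [[183.56912681 451.06915207]
 [189.42587618 453.39961921]
 [239.00358969 454.88003401]
 [140.02987224 451.92783342]]
```

```bash
python3 - <<'E'
from h import *
from workcell import bot
ims=[]
for n,b in(("side",(205,130,285,210)),("top",(200,220,280,300))):
    im=bot.read_camera(n)["pixels"][b[1]:b[3],b[0]:b[2]]; ims.append(cv2.resize(im,(400,400),interpolation=cv2.INTER_CUBIC))
cv2.imwrite("pics/c2.png",np.hstack(ims)); print(bot.current_ee_pos(),bot.current_contact_force())
E
```

```text
[0.4754422  0.16436739 0.07769213] [-0.38481411  0.66926963 -0.45149601]
```

View pics/c2.png

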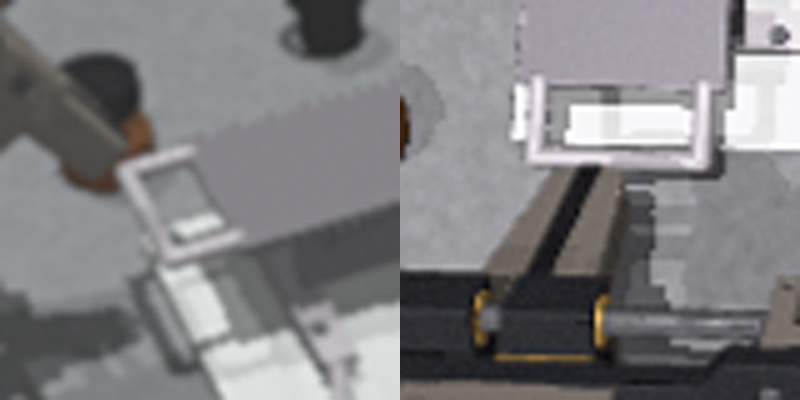

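```bash
python3 - <<'E'
from h import *
from workcell import bot
d=pickle.load(open("cams0.pkl","rb"));T,S=d["top"],d["side"]
print("tri tip",D(tri(T,(240,253.4),S,(230,163.5))[0]),tri(T,(240,253.4),S,(230,163.5))[1])
for z in(.05,.06,.07,.08,.09): print(z,D(onz(T,(240,253.4),z)),D(onz(S,(230,163.5),z)))
p,r=barpose(.25,58,L=18)
from scipy.spatial.transform import Rotation as Rn
print(np.round(Rn.from_rotvec(bot.current_tool_rot()).as_matrix(),3)); print(np.round(Rn.from_rotvec(r).as_matrix(),3))
E
```

```text
tri tip [-88.92977608  69.00675875  88.02091962] 0.00028492092257542293
0.05 [-89.26083012  78.59236375  50.        ] [-80.24121314 118.65384244  50.        ]
0.06 [-89.21031758  76.07973519  60.        ] [-82.49036255 105.58519113  60.        ]
0.07 [-89.15980503  73.56710663  70.        ] [-84.73951196  92.51653982  70.        ]
0.08 [-89.10929248  71.05447807  80.        ] [-86.98866136  79.44788851  80.        ]
0.09 [-89.05877993  68.54184951  90.        ] [-89.23781077  66.37923721  90.        ]
[[ 0.028  0.849  0.528]
 [ 1.    -0.023 -0.015]
 [-0.     0.529 -0.849]]
[[ 0.027  0.848  0.53 ]
 [ 1.    -0.023 -0.015]
 [ 0.     0.53  -0.848]]
```

The tip in the images sits about 10 mm short of the stated TCP, so 18 mm of hook was too little and the bar slipped off. I'll back off and retry with a deeper hook, checking the picture after a small lift.

```bash
python3 - <<'E'
from h import *
from workcell import bot
T=58
p,r=barpose(.25,T,L=-45); bot.line_to(p,max_speed=.2)
p,r=barpose(0,T,L=-45,gap=8); bot.line_to(p,max_speed=.2)
p,r=barpose(0,T,L=36,gap=5); bot.line_to(p,max_speed=.12)
print(D(bot.current_ee_pos()),np.round(bot.current_contact_force(),2))
for a in (0,.1,.2,.3):
    p,r=barpose(a,T,L=36,gap=-2); bot.line_to(p,max_speed=.08); print(a,np.round(bot.current_contact_force(),2))
ims=[]
for n,b in(("side",(205,130,285,210)),("top",(200,220,280,300))):
    im=bot.read_camera(n)["pixels"][b[1]:b[3],b[0]:b[2]]; ims.append(cv2.resize(im,(400,400),interpolation=cv2.INTER_CUBIC))
cv2.imwrite("pics/c3.png",np.hstack(ims)); print(bot.current_clock())
E
```

```text
[-81.24908557  70.16217001  22.89818443] [ 0.41  0.64 -0.6 ]
0 [-6.28  1.6  -0.24]
0.1 [-6.28 -0.31  0.61]
0.2 [-7.65 -1.45  0.62]
0.3 [ 0.01  0.95 -1.52]
10.2917
```

View pics/c3.png

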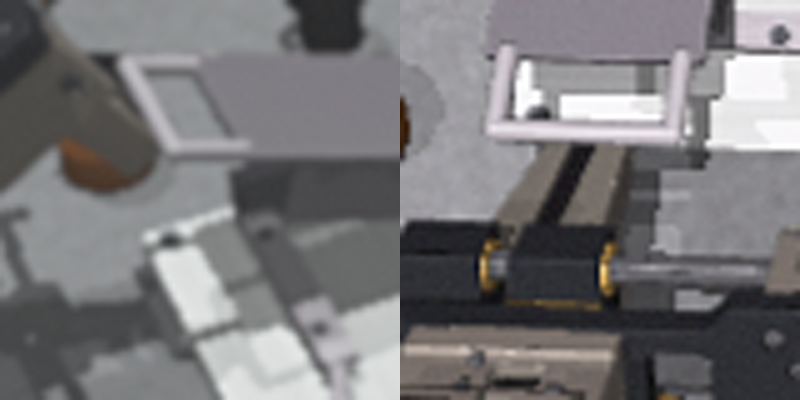

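The bar has risen with the finger under it, so I continue round the arc.

```bash
python3 - <<'E'
from h import *
from workcell import bot
T=58
for a in (.5,.7,.9,1.1,1.3,1.45,1.55,1.65,1.72):
    p,r=barpose(a,T,L=34,gap=-2); bot.line_to(p,max_speed=.12); print(a,np.round(bot.current_contact_force(),2))
bot.hold(.3)
for n in("side","top"): cv2.imwrite(f"pics/{n}4.png",cv2.resize(bot.read_camera(n)["pixels"][60:300,180:420],None,fx=2,fy=2))
a=[cv2.imread(f"pics/{n}4.png") for n in("side","top")]; cv2.imwrite("pics/c4.png",cv2.resize(np.hstack(a),(800,400)))
print(bot.current_clock())
E
```

```text
0.5 [ 0.09  0.15 -0.81]
0.7 [-0.61  0.22 -0.22]
0.9 [-1.53  0.67  0.06]
1.1 [-0.8  -0.18 -0.56]
1.3 [-0.72  0.53  0.29]
1.45 [-0.24  0.08 -0.16]
1.55 [-0.14 -0.34  0.78]
1.65 [0.33 0.22 0.28]
1.72 [0.03 0.83 0.93]
13.9
```

View pics/c4.png

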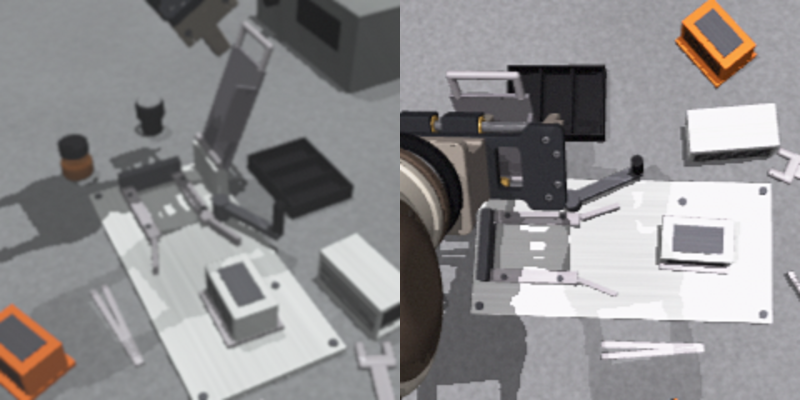

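The cover stays open, leaning back with the handle at (255,40) in the left pane. The carrier is undisturbed. Next: retreat, grip the carrier lightly from above, and slide it in line with the mouth.

```bash
python3 - <<'E'
from h import *
from workcell import bot
from scipy.spatial.transform import Rotation as Rn
p,r=barpose(1.72,58,L=-40,gap=10); bot.line_to(p,max_speed=.25)
c=(8,-136)
r0=(Rn.from_rotvec([0,0,-.04])*Rn.from_rotvec(frame([0,0,-1],[1,0,0]))).as_rotvec()
rA=frame([0,0,-1],[1,0,0]);rB=frame([0,0,-1],[-1,0,0])
for r_ in(rA,rB): print(bot.inverse_kinematics(W(*c,150),r_),bot.inverse_kinematics(W(0,-45,30),r_))
bot.set_gripper(1.0)
q=bot.inverse_kinematics(W(*c,150),r0); print(q)
bot.goto(W(*c,150),r0)
# clean look
for n in("side","top"):
    im=bot.read_camera(n)["pixels"]; cv2.imwrite(f"pics/{n}5.png",im)
a=[cv2.resize(cv2.imread(f"pics/{n}5.png")[80:320,180:420],(400,400)) for n in("side","top")]; cv2.imwrite("pics/c5.png",np.hstack(a))
print(bot.current_clock())
E
```

```text
[-0.29269353  0.16188764  1.67589601  0.          1.303809   -0.26519353] [-0.13185246  0.29628922  1.77561113  0.          1.0696923  -0.10435246]
[-2.92693529e-01  1.61887640e-01  1.67589601e+00 -4.44089210e-16
  1.30380900e+00  2.87639912e+00] None
[-2.92693529e-01  1.61887640e-01  1.67589601e+00 -4.44089210e-16
  1.30380900e+00 -2.25193529e-01]
16.9
```

View pics/c5.png

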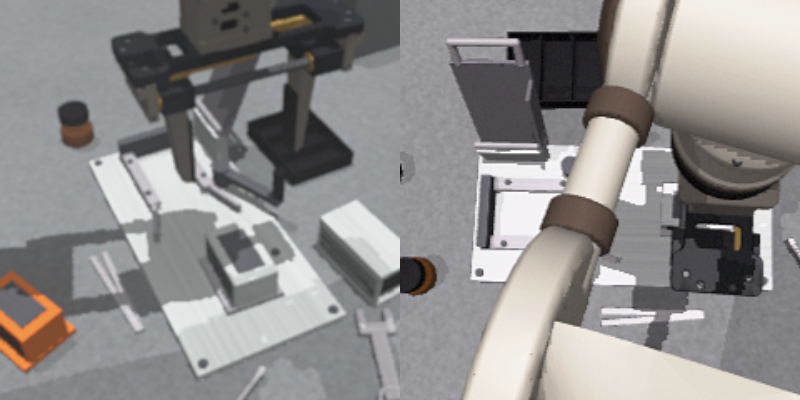

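The gripper stands open over the carrier and the jaw axis runs across the lane. Descend, light grip, slide.

```bash
python3 - <<'E'
from h import *
from workcell import bot
bot.line_to(W(8,-136,28),max_speed=.12)
print(np.round(bot.current_contact_force(),2))
bot.set_gripper(0.3,6); print("op",bot.current_opening(),.092*bot.current_opening(),np.round(bot.current_contact_force(),2))
rA=frame([0,0,-1],[1,0,0])
bot.line_to(W(0,-100,28),rA,max_speed=.05); print(np.round(bot.current_contact_force(),2))
bot.line_to(W(0,-60,28),rA,max_speed=.06); print(np.round(bot.current_contact_force(),2))
for n in("side","top"):
    im=bot.read_camera(n)["pixels"]; cv2.imwrite(f"pics/{n}6.png",im)
a=[cv2.resize(cv2.imread(f"pics/{n}6.png")[100:300,200:400],(400,400),interpolation=cv2.INTER_CUBIC) for n in("side","top")]; cv2.imwrite("pics/c6.png",np.hstack(a))
print(bot.current_opening(),bot.current_clock())
E
```

```text
[-0.26  0.23  0.05]
op 0.519663804781109 0.047809070039862026 [ 0.99  0.04 -0.76]
[-0.88  2.75  1.25]
[0.36 3.13 1.97]
0.5202728261351681 20.6083
```

View pics/c6.png

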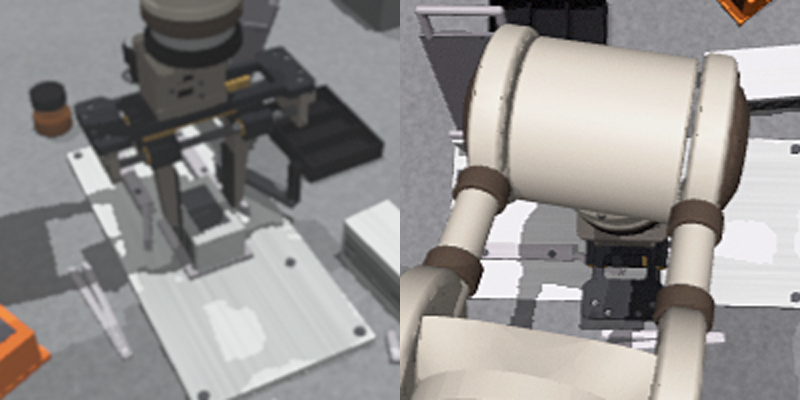

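```bash
python3 - <<'E'
from h import *
from workcell import bot
for y in(-50,-42,-36,-30,-24):
    bot.line_to(W(0,y,28),max_speed=.05); f=bot.current_contact_force(); print(y,np.round(f,2),np.round(D(bot.current_ee_pos()),1))
    if abs(f[0])>8 or abs(f[1])>15: break
for n in("side","top"):
    im=bot.read_camera(n)["pixels"]; cv2.imwrite(f"pics/{n}7.png",im)
cv2.imwrite("pics/c7.png",cv2.resize(cv2.imread("pics/side7.png")[120:270,210:360],(600,600),interpolation=cv2.INTER_CUBIC))
print(bot.current_clock())
E
```

```text
-50 [0.28 0.48 0.45] [  0.  -49.7  28. ]
-42 [0.95 0.61 1.02] [  0.  -41.3  28. ]
-36 [0.65 0.05 0.91] [ -0.  -35.4  28. ]
-30 [-0.31  0.36  0.8 ] [ -0.  -29.4  28. ]
-24 [0.56 0.41 2.06] [ -0.  -23.4  28. ]
22.1667
```

View pics/c7.png

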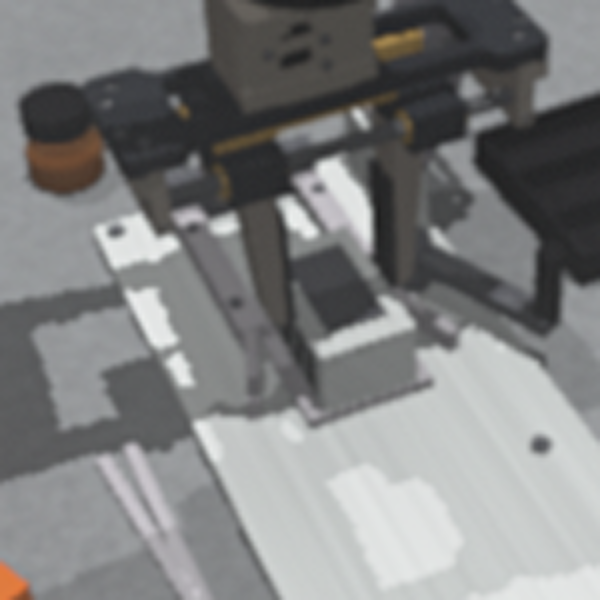

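The carrier's front is about 16 mm under the lips with no side force. Now release, and push from behind with the closed fingers, tool leaning back so the gripper clears the open cover.

```bash
python3 - <<'E'
from h import *
from workcell import bot
t=np.radians(20); r=frame([0,np.sin(t),-np.cos(t)],[1,0,0])
for y,z in((-110,110),(-90,25),(10,25)): print(bot.inverse_kinematics(W(0,y,z),r))
bot.set_gripper(0.66)
bot.line_to(W(0,-24,110),max_speed=.2)
bot.set_gripper(0.0,20)
bot.goto(W(0,-110,110),r)
bot.line_to(W(0,-88,25),max_speed=.2)
print(bot.current_clock(),np.round(bot.current_contact_force(),2))
for y in(-72,-60,-40,-20,-5,3):
    bot.line_to(W(0,y,25),max_speed=.06); f=bot.current_contact_force(); print(y,np.round(f,2),np.round(D(bot.current_ee_pos()),1))
    if np.linalg.norm(f)>20: break
for n in("side","top"):
    im=bot.read_camera(n)["pixels"]; cv2.imwrite(f"pics/{n}8.png",im)
a=[cv2.resize(cv2.imread(f"pics/{n}8.png")[100:280,200:380],(400,400),interpolation=cv2.INTER_CUBIC) for n in("side","top")]; cv2.imwrite("pics/c8.png",np.hstack(a))
print(bot.current_clock())
E
```

```text
[-0.45483333  0.23788406  1.71539773  0.32469877  1.34978833 -0.52492753]
[-0.42165166  0.34932305  1.76807218  0.34780777  1.18507155 -0.55225498]
[-0.24682216  0.32909763  1.79451249  0.37876584  1.12620539 -0.40243343]
25.1833 [-0.42 -0.09 -0.56]
-72 [-0.13  0.77  0.9 ] [  0.2 -71.8  25.5]
-60 [ 0.22 -0.88 -0.47] [ -0.1 -59.6  25. ]
-40 [ 0.15  0.28 -0.36] [ -0.3 -39.2  25. ]
-20 [-0.01 -0.28  0.15] [ -0.2 -19.3  25. ]
-5 [ 0.1  -0.22  0.04] [-0.2 -4.3 25. ]
3 [ 0.05  0.01 -0.17] [-0.2  3.5 25. ]
27.7
```

View pics/c8.png

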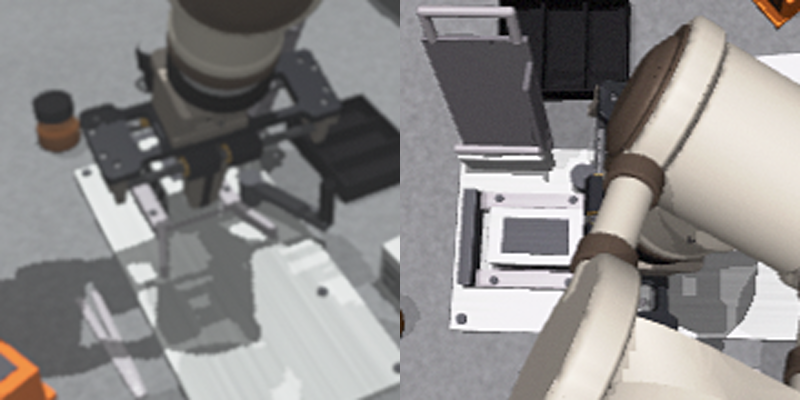

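The carrier is in the lane, with a gap to the stop still visible near (478,235) in the right pane. Continue in small steps until the stop pushes back.

```bash
python3 - <<'E'
from h import *
from workcell import bot
for y in np.arange(5,22,1.5):
    bot.line_to(W(0,y,25),max_speed=.04); f=bot.current_contact_force(); print(y,np.round(f,2),np.round(D(bot.current_ee_pos()),1))
    if np.linalg.norm(f)>10: break
print(bot.current_clock())
im=bot.read_camera("top")["pixels"]
cv2.imwrite("pics/c9.png",cv2.resize(im[160:250,210:310],(800,600)[:2] if 0 else (660,594),interpolation=cv2.INTER_CUBIC))
E
```

```text
5.0 [-0.64 -1.45 -0.52] [ 0.1  4.9 25. ]
6.5 [-0.03 -1.92  0.12] [ 0.1  6.4 25. ]
8.0 [ 0.74 -1.09  0.42] [ 0.   8.1 25. ]
9.5 [ 0.43 -1.47 -0.13] [-0.   9.7 25. ]
11.0 [-0.06 -1.34  0.31] [-0.1 11.2 25. ]
12.5 [ 0.31 -1.29 -0.71] [-0.  12.7 25. ]
14.0 [ 0.84 -1.12 -0.06] [-0.  14.2 25. ]
15.5 [-0.22 -1.22 -0.6 ] [-0.  15.6 25. ]
17.0 [ 0.05 -1.02  0.46] [-0.  17.2 25. ]
18.5 [-0.39 -0.92 -1.08] [-0.  18.6 25. ]
20.0 [-0.53 -1.86 -0.68] [-0.1 20.1 25. ]
21.5 [-1.11 -4.89  1.45] [ 0.  20.6 24.9]
30.7
```

View pics/c9.png

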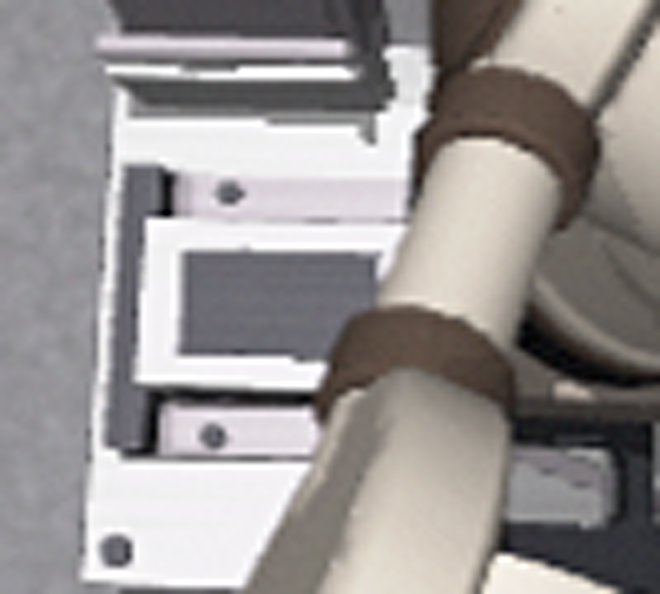

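```bash
python3 - <<'E'
from h import *
from workcell import bot
for y in (23,24.5):
    bot.line_to(W(0,y,25),max_speed=.04); f=bot.current_contact_force(); print(y,np.round(f,2),np.round(D(bot.current_ee_pos()),1))
bot.line_to(W(0,-15,25),max_speed=.12)
bot.line_to(W(0,-60,110),max_speed=.25)
r=frame([0,0,-1],[1,0,0])
bot.goto(W(60,-150,200),r)
for n in("side","top"):
    cv2.imwrite(f"pics/{n}10.png",bot.read_camera(n)["pixels"])
a=[cv2.resize(cv2.imread(f"pics/{n}10.png")[b[1]:b[1]+120,b[0]:b[0]+120],(400,400),interpolation=cv2.INTER_CUBIC) for n,b in(("side",(220,110)),("top",(215,150)))]; cv2.imwrite("pics/c10.png",np.hstack(a))
print(bot.current_clock())
E
```

```text
23 [ -1.63 -10.56   2.08] [ 0.1 20.8 24.9]
24.5 [ -3.9  -15.14   3.81] [ 0.2 21.  24.9]
32.9583
```

View pics/c10.png

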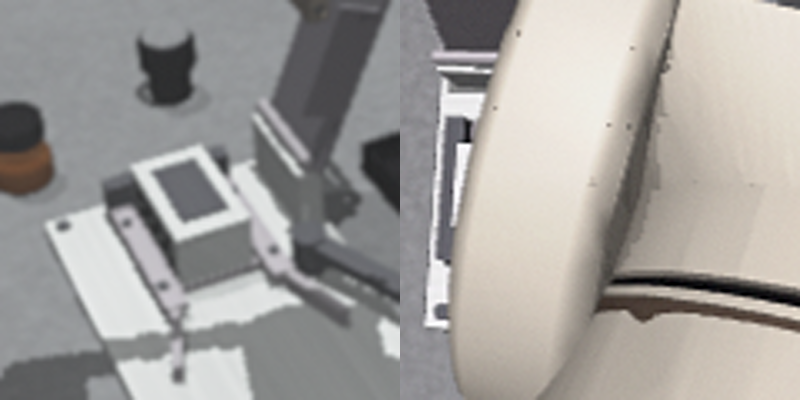

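15 N at the stop with no further travel, so it's home. I'll check the position from the window centroid, then do the lever.

```bash
python3 - <<'E'
from h import *
from workcell import bot
S=pickle.load(open("cams0.pkl","rb"))["side"]
im=cv2.imread("pics/side10.png"); g=cv2.cvtColor(im,cv2.COLOR_BGR2GRAY)
m=np.zeros_like(g); m[154:180,262:288]=g[154:180,262:288]<125
k,lab,st,ce=cv2.connectedComponentsWithStats(m)
for i in range(1,k):
    if st[i,4]>60: print(st[i],ce[i],D(onz(S,ce[i],.054)))
# lever pin: dark blob
a=cv2.resize(im[140:260,280:420],(700,600),interpolation=cv2.INTER_CUBIC); cv2.imwrite("pics/c11.png",a)
def pin(t): return W(55-85*np.sin(t),10-85*np.cos(t),76)
for t in(-.55,-.46,-.4): print(t,D(pin(t)),(proj(S,pin(t))-(280,140))*5)
r=frame([0,0,-1],[1,0,0])
for t in(-.46,0,.8,1.6): 
    p=pin(t);p[2]=.057; print(bot.inverse_kinematics(p,r))
E
```

```text
[267 158  20  18 209] [276.33971292 166.77990431] [ 0.09375706 60.76807019 54.        ]
-0.55 [ 99.42841446 -62.46458438  76.        ] [[348.09617701 198.65297291]]
-0.46 [ 92.73558909 -66.16446229  76.        ] [[337.07307729 209.77232797]]
-0.4 [ 88.1005591  -68.29018449  76.        ] [[328.78785729 216.85238355]]
[-0.1496945   0.46887877  1.48739655  0.          1.18531734 -0.1221945 ]
[-0.17198729  0.37977868  1.60729321  0.          1.15452076 -0.14448729]
[-0.14079564  0.24185075  1.78128642  0.          1.11845548 -0.11329564]
[-2.73700335e-02  2.09483100e-01  1.81992902e+00  0.00000000e+00
  1.11218053e+00  1.29966522e-04]
```

View pics/c11.png

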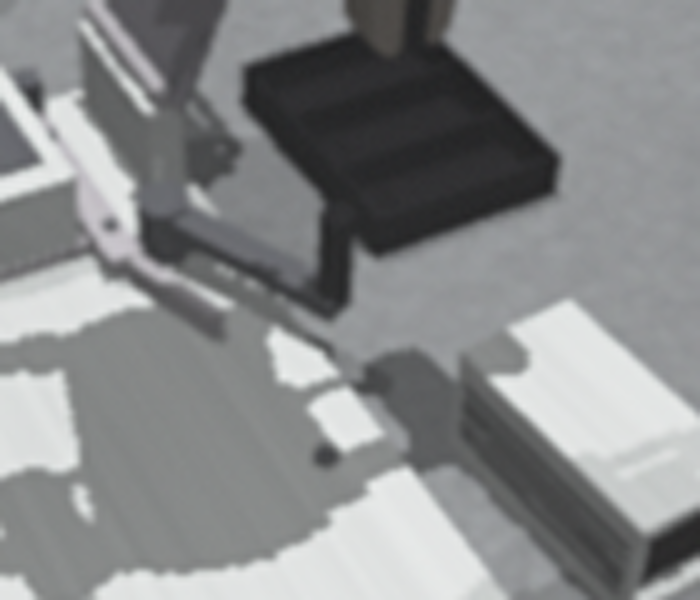

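The carrier measures dock (0.1,60.8), as home should be. The pin top at (340,205) in this crop gives a lever angle of about -0.47. Grip the pin and swing.

```bash
python3 - <<'E'
from h import *
from workcell import bot
r=frame([0,0,-1],[1,0,0])
def P(t,z=57): return W(55-85*np.sin(t),10-85*np.cos(t),z)
bot.set_gripper(0.6)
bot.goto(P(-.47,130),r)
bot.line_to(P(-.47),max_speed=.12); print(np.round(bot.current_contact_force(),2))
bot.set_gripper(0.05,6); print("width mm",92*bot.current_opening())
for t in np.arange(-.3,1.61,.2).tolist()+[1.6]:
    bot.line_to(P(t),max_speed=.1); print(round(t,2),np.round(bot.current_contact_force(),2))
print("width",92*bot.current_opening())
cv2.imwrite("pics/c12.png",cv2.resize(bot.read_camera("side")["pixels"][120:240,220:360],(700,600),interpolation=cv2.INTER_CUBIC)); print(bot.current_clock())
E
```

```text
[ 0.27 -0.41  0.34]
width mm 4.71274216681674
-0.3 [-0.2  -0.32  0.1 ]
-0.1 [0.03 1.19 0.23]
0.1 [ 0.28  0.45 -0.2 ]
0.3 [ 0.32 -0.07  0.82]
0.5 [-0.42  0.02  0.05]
0.7 [ 0.53  0.37 -0.92]
0.9 [-0.15 -1.03  1.07]
1.1 [ 1.08  0.43 -0.39]
1.3 [ 0.78 -0.8   0.37]
1.5 [-0.  -0.6  0.1]
1.6 [-0.24  0.01  0.25]
width 5.086710886276985
39.4667
```

View pics/c12.png

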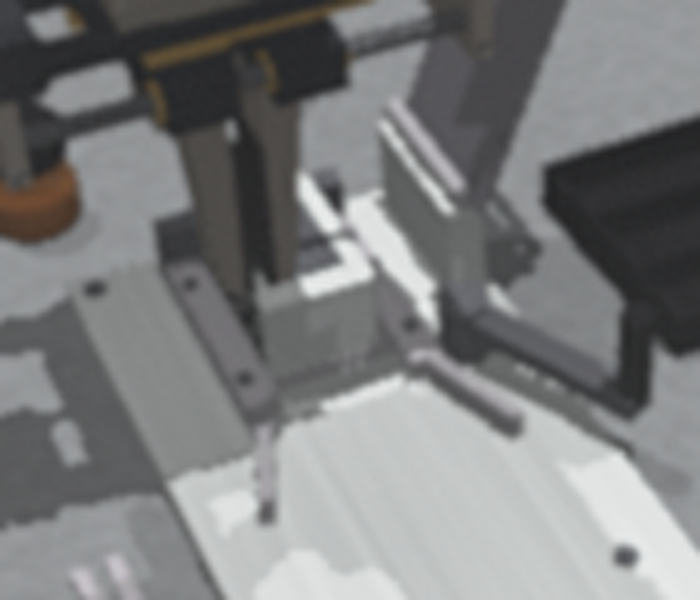

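The fingers closed to 4.7 mm and missed the pin, and the lever hasn't moved. I'll compare where the tip appears with where it should be.

```bash
python3 - <<'E'
from h import *
from workcell import bot
r=frame([0,0,-1],[1,0,0])
bot.line_to(np.array(bot.current_ee_pos())+[0,0,.06],max_speed=.25)
p=W(80,-120,76); bot.goto(p+[0,0,.06],r); bot.line_to(p)
p=np.array(bot.current_ee_pos()); print(D(p))
ims=[]
for n in("side","top"):
    c=bot.read_camera(n); uv=proj(c,p)[0]; pn=proj(c,W(93,-66,76))[0]
    b=(uv-50).astype(int); im=cv2.resize(c["pixels"][b[1]:b[1]+100,b[0]:b[0]+100],(400,400),interpolation=cv2.INTER_CUBIC)
    cv2.circle(im,tuple(((uv-b)*4).astype(int).tolist()),3,(0,0,255),-1); cv2.circle(im,tuple(((pn-b)*4).astype(int).tolist()),3,(0,255,0),-1); ims.append(im)
    print(n,uv,b)
cv2.imwrite("pics/c13.png",np.hstack(ims)); print(bot.current_clock())
E
```

```text
[  79.83912058 -119.1835737    76.34234202]
side [355.64004483 201.77800858] [305 151]
top [350.31173854 162.19034171] [300 112]
41.2333
```

View pics/c13.png

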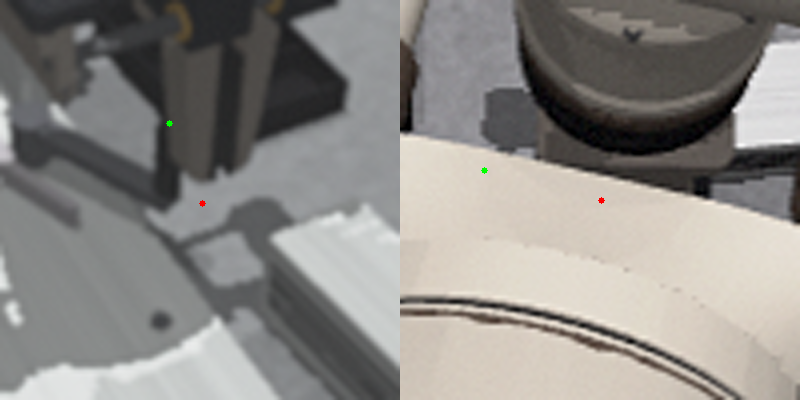

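The visible finger ends are about 20 mm above the projected TCP (red dot). That agrees with the hook, the push contact and the missed pin: the real finger end was at about z 77 mm, just over the pin's top at 76. I'll go lower and check the grip width before swinging.

```bash
python3 - <<'E'
from h import *
from workcell import bot
r=frame([0,0,-1],[1,0,0])
def P(t,z=40): return W(55-85*np.sin(t),10-85*np.cos(t),z)
bot.line_to(np.array(bot.current_ee_pos())+[0,0,.04],max_speed=.25)
bot.set_gripper(0.6)
bot.line_to(P(-.47,115),r,max_speed=.2)
bot.line_to(P(-.47),max_speed=.12); print(np.round(bot.current_contact_force(),2))
bot.set_gripper(0.05,6); w=92*bot.current_opening(); print("width mm",w)
if w>11:
    for t in (-.3,-.1,.1): bot.line_to(P(t),max_speed=.1); print(t,np.round(bot.current_contact_force(),2),92*bot.current_opening())
cv2.imwrite("pics/c14.png",cv2.resize(bot.read_camera("side")["pixels"][120:240,240:380],(700,600),interpolation=cv2.INTER_CUBIC)); print(bot.current_clock())
E
```

```text
[-0.17  0.65 -0.16]
width mm 13.489813951234808
-0.3 [ 0.33 -2.5  -0.91] 13.603177833812113
-0.1 [-0.95 -2.32 -0.06] 13.280939390914561
0.1 [-0.02 -0.47  1.25] 13.764019005403572
45.2833
```

View pics/c14.png

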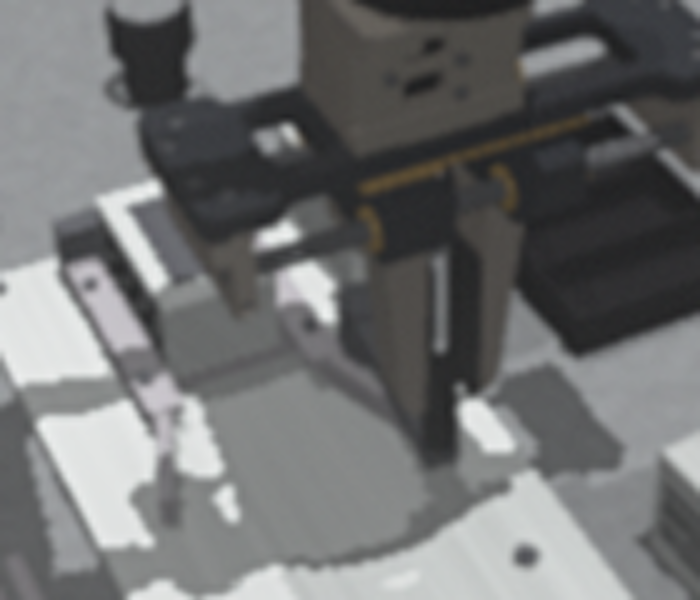

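The pin is held (13.6 mm wide) and the lever follows; pin at about (440,450). Continue the swing.

```bash
python3 - <<'E'
from h import *
from workcell import bot
def P(t,z=40): return W(55-85*np.sin(t),10-85*np.cos(t),z)
for t in (.35,.6,.85,1.1,1.3,1.45,1.52,1.57,1.6):
    bot.line_to(P(t),max_speed=.1); f=bot.current_contact_force(); print(t,np.round(f,2),round(92*bot.current_opening(),1),np.round(D(bot.current_ee_pos()),1))
    if np.linalg.norm(f)>15: break
cv2.imwrite("pics/c15.png",cv2.resize(bot.read_camera("side")["pixels"][120:240,220:360],(700,600),interpolation=cv2.INTER_CUBIC)); print(bot.current_clock())
E
```

```text
0.35 [-0.6  -0.79  2.51] 13.8 [ 26.1 -69.4  40.2]
0.6 [0.42 0.48 2.15] 13.5 [  7.3 -59.9  40.2]
0.85 [0.64 1.8  1.83] 13.7 [ -8.7 -45.9  40.1]
1.1 [0.74 0.7  2.15] 13.3 [-21.1 -27.8  40.1]
1.3 [ 0.07 -0.13  2.56] 13.9 [-27.2 -12.3  40. ]
1.45 [0.37 0.13 2.54] 13.7 [-29.6  -0.   39.9]
1.52 [-1.06  0.34  1.11] 13.1 [-30.1   5.8  39.8]
1.57 [-1.48  0.35  2.09] 13.5 [-30.3  10.2  39.8]
1.6 [-2.4  -1.83  2.15] 13.5 [-30.3  12.3  39.8]
48.1083
```

View pics/c15.png

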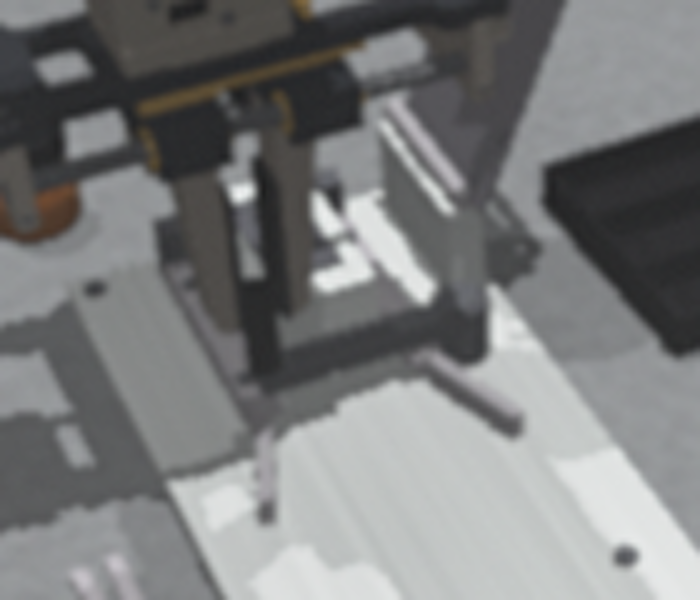

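The lever lies across the lane. I'll release, then seat it firmly by pushing the pin from behind with closed fingers.

```bash
python3 - <<'E'
from h import *
from workcell import bot
bot.set_gripper(0.45)
bot.line_to(W(-30,10,90),max_speed=.2)
bot.line_to(W(-30,-35,90),max_speed=.25)
bot.set_gripper(0.0)
bot.line_to(W(-30,-35,40),max_speed=.2)
bot.line_to(W(-30,-14,40),max_speed=.1)
for y in np.arange(-12,8,1.5):
    bot.line_to(W(-30,y,40),max_speed=.06); f=bot.current_contact_force(); print(y,np.round(f,2),np.round(D(bot.current_ee_pos()),1))
    if f[1]<-8: break
print(bot.current_clock())
bot.line_to(W(-30,-40,40),max_speed=.15)
bot.line_to(W(-30,-70,150),max_speed=.3)
r=frame([0,0,-1],[1,0,0])
bot.goto([.30,-.30,.25],r)
for n in("side","top"): cv2.imwrite(f"pics/{n}16.png",bot.read_camera(n)["pixels"])
a=[cv2.resize(cv2.imread(f"pics/{n}16.png")[b[1]:b[1]+140,b[0]:b[0]+140],(400,400),interpolation=cv2.INTER_CUBIC) for n,b in(("side",(220,110)),("top",(205,120)))]; cv2.imwrite("pics/c16.png",np.hstack(a))
print(bot.current_clock())
E
```

```text
-12.0 [ 0.16 -0.52 -0.01] [-29.9 -12.2  40.2]
-10.5 [0.01 0.01 0.32] [-30.  -10.6  39.9]
-9.0 [ 0.18 -0.1   0.89] [-30.   -8.9  40. ]
-7.5 [-0.33  0.09  0.31] [-30.   -7.4  40. ]
-6.0 [-0.48 -2.68 -1.25] [-30.   -6.4  40. ]
-4.5 [ 0.24 -8.07  0.41] [-30.   -6.1  40. ]
52.3917
54.9167
```

View pics/c16.png

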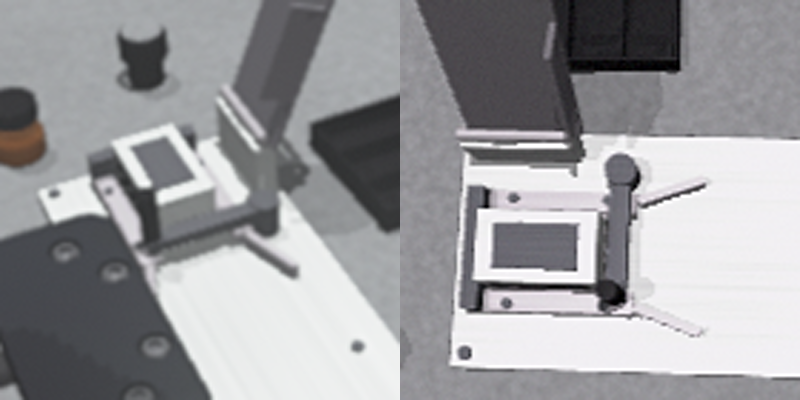

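View pics/top16.png

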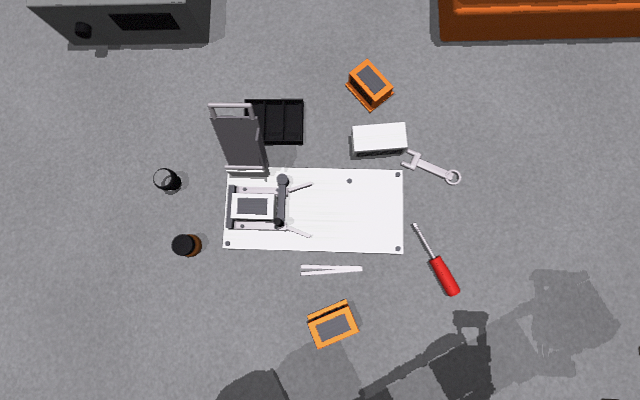

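The top view shows:
- cover open
- carrier home at (252,206)
- lever straight across, with its pivot at (282,181) and pin at (279,223)
- loose items where they were at the start

One numeric check, then hand in.

```bash
python3 - <<'E'
from h import *
from workcell import bot
T=pickle.load(open("cams0.pkl","rb"))["top"]; a=T["pixels"].astype(int); b=cv2.imread("pics/top16.png").astype(int)
g=cv2.cvtColor(b.astype(np.uint8),cv2.COLOR_BGR2GRAY)
m=np.zeros_like(g); m[196:216,234:272]=g[196:216,234:272]<125
k,lab,st,ce=cv2.connectedComponentsWithStats(m)
for i in range(1,k):
    if st[i,4]>60: print("carrier",D(onz(T,ce[i],.054)))
print("pin",D(onz(T,(205+611*.35-140,120+291*.35),.076)))
df=np.abs(a-b).max(2)
for n,(u,v) in dict(jar=(185,245),eye=(167,180),mag=(380,137),tray=(285,130),scr=(437,262),wr=(432,168),tw=(331,269),or1=(370,83),or2=(333,325)).items(): print(n,np.median(df[v-15:v+15,u-18:u+18]))
print(bot.current_clock()); bot.job_done()
E
```

```text
carrier [-1.52569471 60.74737489 54.        ]
pin [-31.65017173   5.83330826  76.        ]
jar 3.0
eye 2.0
mag 1.0
tray 4.0
scr 2.0
wr 2.0
tw 2.0
or1 2.0
or2 2.0
54.9167
the job is handed in; nothing more can be done
```

I handed the job in at 54.9 s, with the cover open, the carrier home and the lever locked across the lane. No verdict was reported.

**What I did**
- **Cover:** I hooked the bar from below and swung it over. The first hook was too shallow and slipped off; the second went deeper and worked. The cover was still open in the last picture.
- **Carrier:** I slid it in line with the mouth in a light grip without lifting it. Then I pushed it under the lips against the end stop, where it took 15 N with no further travel.
- **Lever:** My first grip closed just above the pin, because the finger ends appeared about 20 mm short of the stated TCP. That empty swing touched nothing. I gripped lower, swung the lever round, then pushed the pin firmly onto its stop at 8 N.

**Last checks**
- **Carrier position:** the last picture gave dock (-1.5, 60.7) mm, where home is 60 to 61 mm along the lane.
- **Lever angle:** the pin read dock y about 6 mm where 10 was expected. That was an eyeballed pixel, and I didn't resolve the difference. The push met a firm stop with the tool at dock y -6, and the picture shows the lever straight across.
- **Loose items:** the before and after top pictures show none of them moved, and the robot was clear of everything.

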